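# Seat a vial cap with the guarded bench press

### The job

Seat the cap of the vial in the bench press: with shut fingers reach down through the guard's window and press the broad flat paddle lever all the way down, keep it fully down for two seconds, then let it spring back up and withdraw. Do not touch the guard, do not press the knob lever in the other window, and leave the bottle, beaker and tray standing where they are; nothing is to be grasped or lifted.

Things in the scene. Friction and masses are not known exactly. Their poses are not given: they have to be found in the camera images.
- guard: White sheet-steel hood, fixed, 160 (x) by 230 (y) mm, level top at 120 mm, 4 mm thick. Origin: bench height, mid-width, 85 mm behind the front wall; x points away from the front wall (robot side), z up. Its top has two 70 x 70 mm windows, centred at x -30, y +50 and -50 mm, a 30 mm bar between. A lever lies under each; which is where varies. Press heads behind it (x 75 to 165 mm) are no higher.
- paddle_lever (a joint): Angle of the lever to press: 0 = up (rest), 0.30 = fully down at its stop. Spring return: about 3 N on the paddle starts it, 7 N holds it down; let go, it rises by itself. Hinge along the guard's y, 80 mm behind the paddle's middle (guard +x), 95 mm above the bench. At the back a capped amber vial, 28 mm wide, stands under this lever's ram, which follows it down.
- paddle_top (a point): Middle of the upper face of the paddle: black flat pad 36 (guard x) by 44 (guard y) mm, 8 mm thick, on a steel lever. Up: 111 mm above the bench, 9 mm below the guard's top face, within 2 mm of its window's middle, sloping 0.15 rad (front edge higher). Fully down: 87 mm above the bench, about 1 mm sideways. The point moves with the lever; its axes are the guard's while the lever is up.
- knob_lever (a joint): Angle of the other lever, which must be left alone: 0 = up, 0.30 = fully down, same spring and hinge.
- knob_top (a point): Point near the middle of the black ball knob, 18 mm in diameter, on the end of the other lever (4 mm above the ball's centre), 111 mm above the bench, under the middle of the other window. There is no vial at its ram.
- bottle: Bystander: loose white plastic bottle, 60 mm in diameter, 115 mm tall, beside the press. Origin at the centre of its underside.
- beaker: Bystander: loose glass beaker, 60 mm in diameter, 75 mm tall, beside the press. Origin at the centre of its underside.
- cap_tray: Bystander: loose grey open plastic tray, 90 by 60 by 30 mm, in front of the press, on the robot's side. Origin at the centre of its underside.

How it is judged:
By the outcome, as a careful person would: the job done as asked, in the order asked, and still so for the second after the job is handed in, with the robot touching nothing.
It also fails if it takes over 35 s, if anything falls off the work surface, if the arm or the gripper's body presses on something with over 40 N, if the wrist force passes 120 N, or if a joint passes its speed limit or range.

### The arm

A 6-joint arm with a two-finger parallel gripper is mounted at the origin on the work surface. World frame = base frame: x ahead of the robot, y to its left, z up, the work surface at z = 0. Lengths are in mm, angles in rad, forces in N, time in s.
With the tool pointing down it reaches from about 350 to 875 mm from the base axis. Payload 4.2 kg.
Tool frame: the origin (TCP) lies on the mounting face of the last link; the fingertips stand 173 mm ahead of it and the grasp point (between the pads) lies 155 mm ahead of it; z points along the fingers, y is the direction in which the jaws open and shut (so a half turn about z gives the same grasp; the last joint's range is limited). The gripper opens to 85 mm and grips with 20 to 120 N. Pads are 22 mm wide; open, the fingers measure 114 mm over their backs; the gripper's body (76 mm by 85 mm) begins 54 mm behind the grasp point. The pads swing forward as they close: fully open they stand 13 mm farther back than shut.
Start: joints at [-0.985, 0.385, 0.008, 0, -1.194, -0.259], TCP at [200.649, -591.895, 404.712] pointing down, gripper open.
Joint ranges: [-3.14, 3.14], [-1.21, 2.06], [-1.07, 1.41], [-3.16, 2.05], [-2.99, -0.16], [-3.1, 3.1]. Speed limits (rad/s): [2.79, 2.79, 3.14, 3.14, 3.14, 3.14].

### API

Orientations are given as a unit quaternion [x, y, z, w].
In Python, from bench import arm gives the robot as it stands.
- The arm moves only by the shell command python3 -m jog 'ROWS' [OPENING]. ROWS is JSON, a list that holds one entry, the list of rows, each a list of 4 numbers: the shift along the tool's x, y, z in mm, then the turn about the tool's z in degrees. In form: [[[x, y, z, spin], ...]]. A call has exactly 5 rows; each row is the pose to reach, as a shift and turn from the pose measured when the call began, along the tool's axes at that moment; what a row does not reach only later rows make up. A row lasts 1/8 s, in which the tool goes at most 62.5 mm and 10.7 degrees, less where a joint would pass 70% of its speed; a pose out of reach is approached as far as the arm can. A call with a gripper value outside its range is refused whole. OPENING is the finger opening in mm, from 0 to 85.4, set as the call begins (- or left out, the last holds). The fingers move at their own pace and stop on an object; the grip force is fixed at half the most. Time passes only in rows, so rows that repeat a pose let the fingers close, or fill a call up. It gives the time, the measured TCP pose, the force and the opening at its end, in the units of the state.
- arm.read_state(): the state, without advancing time (a new reading comes with each control period).
- arm.get_image(name): name is "side" or "top"; returns (picture, depth): 420x560x3 uint8, blue, green, red; 420x560 float32, mm along the optical axis (not along the pixel's ray), 0 where there is no reading.
- arm.camera_params(name): a dict with "mtx" (3x3 intrinsics, pixels), "R" (3x3) and "t" (3): a world point X has camera coordinates R X + t. Camera axes: x right, y down, z forward; pixel columns grow to the right and rows downward; lengths in mm; the calibration is good to about 2 mm. A picture is of the moment at which its call begins. camera_params takes no time and is no camera call.
- arm.job_done(): hands the job in, once; it reports no verdict.
The state is a dict: "clock": time; "joints": joint angles; "joint_vel": joint speeds; "joint_efforts": joint torques, N m; "position": TCP position; "ee_rot": TCP orientation; "contact_force": force on the tool from outside, world axes, zero at the start; "wrist_torque": the same for the moment, N m; "gripper_width": finger opening in mm.
Only numpy, scipy, OpenCV 4.12 (cv2) and the standard library are available. Lean on these libraries where they do the work, as an engineer would, in place of code of your own. Each camera call takes 0.05 s, during which the arm holds its last target.

## Working session

There is one attempt and no reset: what is moved stays moved. The work goes in short steps, Python scripts to look and compute and a shell command to move; the robot and the scene stay as the last step left them, time stands still between calls to the robot, and variables do not carry over. Pictures are saved under pics/ and viewed, and the job is handed in when it is done.

```bash
ls; mkdir -p pics
python3 - <<'E'
from bench import arm
import cv2,numpy as np
s=arm.read_state();print(s)
for n in("side","top"):
    im,d=arm.get_image(n);cv2.imwrite(f"pics/{n}0.png",im);np.save(f"pics/{n}0.npy",d);np.save(f"pics/{n}0im.npy",im)
    p=arm.camera_params(n);print(n,p)
E
```

```text
pics
{'clock': 0.0, 'joints': array([-9.85409522e-01,  3.85575230e-01,  6.60175811e-03, -5.30876629e-04,
       -1.19401402e+00, -2.58559241e-01]), 'joint_vel': array([-1.16296985e-03,  3.31567261e-04, -2.30945993e-03,  2.75021691e-04,
       -7.85500756e-04,  7.49403311e-06]), 'joint_efforts': array([ 7.88467187e-04, -3.92291272e+01,  1.88403833e+01,  4.18619514e+00,
       -4.64726720e-03, -2.05730925e-05]), 'position': array([ 200.59338473, -591.71036331,  403.59574043]), 'ee_rot': array([-1.62590719e-01,  9.86692960e-01,  1.10052487e-03, -2.23637641e-04]), 'contact_force': array([0.37170164, 0.15183337, 0.09324212]), 'wrist_torque': array([-0.01047856,  0.00025159, -0.0078128 ]), 'gripper_width': 85.53221569107882}
side {'mtx': array([[502.78992285,   0.        , 277.03665334],
       [  0.        , 502.78992285, 203.66830557],
       [  0.        ,   0.        ,   1.        ]]), 'R': array([[-0.82482313, -0.56534452, -0.00723691],
       [-0.27252959,  0.40876322, -0.87099957],
       [ 0.49537302, -0.71644832, -0.49123047]]), 't': array([ 517.69339167,  187.65748047, 1051.99145077])}
top {'mtx': array([[423.96885377,   0.        , 272.77438323],
       [  0.        , 423.96885377, 201.54981446],
       [  0.        ,   0.        ,   1.        ]]), 'R': array([[ 0.00230176, -0.99994576,  0.01015738],
       [-0.99073476, -0.00365961, -0.13576169],
       [ 0.1357915 , -0.00975078, -0.99068945]]), 't': array([ 76.86991606, 574.78283853, 895.38799995])}
```

View pics/side0.png

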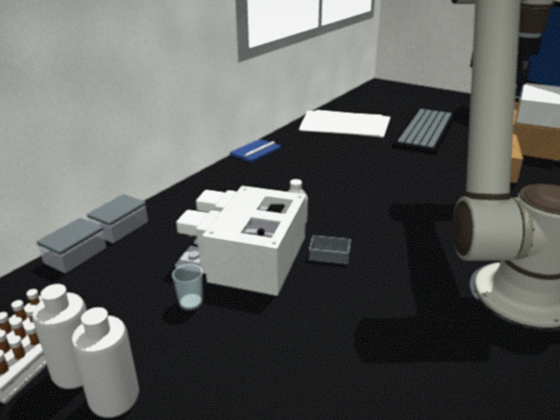

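View pics/top0.png

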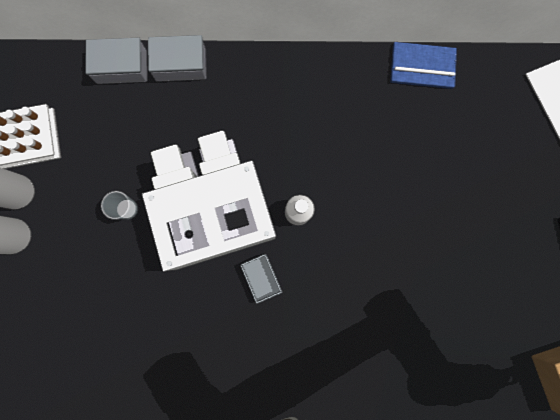

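Side view: the guard is at about (255,235) and both windows are visible. Top view: the paddle (black square) is at about (236,219) in the right window, the knob at (188,234) in the left one. The tray is at (261,279), the bottle at (300,209) and the beaker at (118,206). Next I measure.

```bash
cat > h.py <<'E'
from bench import arm
import cv2,numpy as np
P={n:arm.camera_params(n) for n in("side","top")}
def ray(n,u,v):
    p=P[n];R,t=p["R"],p["t"];d=R.T@(np.linalg.inv(p["mtx"])@[u,v,1.]);return -R.T@t,d
def plane(n,u,v,z):
    o,d=ray(n,u,v);return o+d*(z-o[2])/d[2]
def pt(n,u,v,dep):
    o,d=ray(n,u,v);return o+d*dep
def proj(n,X):
    p=P[n];c=p["mtx"]@(p["R"]@np.asarray(X,float)+p["t"]);return c[:2]/c[2]
def cloud(n,d):
    p=P[n];v,u=np.mgrid[:d.shape[0],:d.shape[1]]
    c=np.stack([u,v,np.ones_like(u)],-1)@np.linalg.inv(p["mtx"]).T*d[...,None]
    return (c-p["t"])@p["R"]
E
python3 - <<'E'
from h import *
for n in("top","side"):
    im=np.load(f"pics/{n}0im.npy");d=np.load(f"pics/{n}0.npy")
    C=cloud(n,d);g=im.astype(int).min(2)
    box=np.zeros(g.shape,bool)
    if n=="top": box[160:275,135:280]=1
    else: box[180:265,195:310]=1
    m=(abs(C[...,2]-120)<8)&(d>0)&box
    print(n,m.sum(),np.median(C[m][:,2]),C[m].mean(0))
    # main white top face
    m2=(m&(g>120)).astype(np.uint8)
    k,l,s,c=cv2.connectedComponentsWithStats(m2);i=1+s[1:,4].argmax();m2=(l==i).astype(np.uint8)
    cs,h=cv2.findContours(m2,cv2.RETR_CCOMP,cv2.CHAIN_APPROX_NONE)
    for c,hh in zip(cs,h[0]):
        if cv2.contourArea(c)<100: continue
        pts=np.array([plane(n,u,v,120)[:2] for u,v in c[:,0]],np.float32)
        print("outer" if hh[3]<0 else "hole",cv2.boundingRect(c),cv2.minAreaRect(pts))
    # dark blobs in the windows
    dk=((g<45)&box).astype(np.uint8)
    k,l,s,c=cv2.connectedComponentsWithStats(dk)
    for j in range(1,k):
        if 25<s[j,4]<900:
            X=C[l==j];X=X[d[l==j]>0];print("dark",s[j],c[j],np.median(X,0) if len(X) else None)
    crop=im[160:275,135:280] if n=="top" else im[180:300,170:360]
    cv2.imwrite(f"pics/{n}0c.png",cv2.resize(crop,None,fx=4,fy=4,interpolation=cv2.INTER_CUBIC))
E
```

```text
top 8273 121.02078174400935 [555.57609035 217.85697624 120.77060712]
outer (142, 160, 133, 111) ((565.2758178710938, 217.90151977539062), (220.13092041015625, 230.3220672607422), 17.389904022216797)
hole (165, 212, 45, 45) ((498.09100341796875, 248.923828125), (73.28275299072266, 73.00792694091797), 17.4035587310791)
hole (214, 197, 45, 45) ((528.0167236328125, 153.594482421875), (73.21984100341797, 73.5254898071289), 17.36376953125)
dark [194 160   8  16  60] [197.71666667 165.98333333] [664.35340931 251.64650825   1.81099564]
dark [225 209  23  21 322] [236.1552795 219.2484472] [528.61904751 153.14736329 112.4454329 ]
dark [185 231   8   7  43] [188.79069767 233.88372093] [498.17068358 246.53366346 115.03711558]
side 4329 120.24866454387737 [554.60570097 225.07731545 119.70737882]
outer (195, 186, 111, 67) ((569.3783569335938, 224.83560180664062), (240.39364624023438, 246.50064086914062), 17.78045654296875)
hole (241, 217, 41, 22) ((496.6938781738281, 248.13441467285156), (71.68446350097656, 73.36991882324219), 17.10098648071289)
hole (256, 196, 38, 19) ((526.255126953125, 153.87051391601562), (71.97364044189453, 71.94075012207031), 17.29302215576172)
dark [195 180  94  19 859] [238.0628638  184.45867288] [818.97435364 -55.86385711   0.89529002]
dark [293 180  17  85 471] [304.82377919 233.53078556] [476.79116149  99.35109302   1.08276573]
dark [268 205  16   7  85] [275.64705882 207.70588235] [525.49842126 153.33532429 112.41288253]
dark [258 229   6   6  31] [260.61290323 231.70967742] [494.77494833 253.04751484 111.51213718]
```

```bash
ls pics
```

```text
side0.npy
side0.png
side0c.png
side0im.npy
top0.npy
top0.png
top0c.png
top0im.npy
```

View pics/top0c.png

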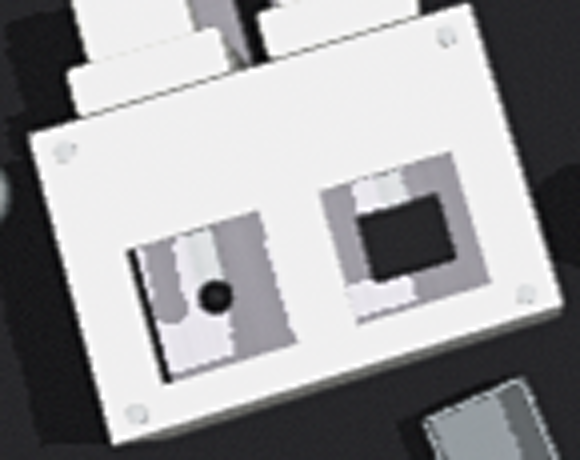

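```bash
cat >> h.py <<'E'
from scipy.spatial.transform import Rotation as Ro
def shift(target_tip):  # tool-axis shift that brings the fingertip point (173 ahead) to target, yaw kept
    s=arm.read_state();M=Ro.from_quat(s["ee_rot"]).as_matrix()
    tip=s["position"]+M@[0,0,173]
    psi=np.degrees(np.arctan2(-M[1,0],-M[0,0]))
    print("t",round(s["clock"],2),"tip",tip.round(1),"yaw",psi.round(2),"tilt",M[:2,2].round(4),"shift",(M.T@(np.array(target_tip)-tip)).round(1),"F",s["contact_force"].round(1),"w",round(s["gripper_width"],1))
E
python3 -c "
from h import *
shift([527,153.5,220])
print(plane('top',236.16,219.25,111),plane('side',275.65,207.7,111))
from h import ray
A=[];b=[]
for n,u,v in(('top',236.16,219.25),('side',275.65,207.7)):
    o,d=ray(n,u,v);d/=np.linalg.norm(d);Q=np.eye(3)-np.outer(d,d);A.append(Q);b.append(Q@o)
print('tri',np.linalg.solve(sum(A),sum(b)))"; python3 -m jog '[[[-27,30,0,0],[-67,74,0,0],[-108,118,0,0],[-148,163,0,0],[-189,207,0,0]]]' 0; python3 -c "
from h import *
shift([527,153.5,220])"
```

```text
t 0.1 tip [ 200.5 -591.4  230.7] yaw 18.71 tilt [-0.0007  0.0018] shift [-548.2  600.8   11.9] F [ 0.   0.5 -0.3] w 85.5
[528.3247869  153.11834068 111.        ] [526.84353396 151.25149123 111.        ]
tri [527.31163872 152.49751189 111.60987012]
clock: 0.72
position: [313.4, -333.2, 403.9]
ee_rot: [-0.162, 0.987, 0.001, -0.0]
contact_force: [1.3, 0.5, -0.1]
gripper_width: -0.1
t 0.72 tip [ 313.3 -332.9  230.9] yaw 18.69 tilt [-0.0009  0.0021] shift [-358.3  392.2   11.7] F [ 1.3  0.5 -0.1] w -0.1
```

The enlarged top view shows the flat paddle at crop (405,237), centred in the right window, and the ball knob at (215,297) in the left. Triangulation puts the paddle at (527.3, 152.5, 111.6), which agrees with the stated 111 mm height. The fingers are now shut, so I keep traversing.

```bash
python3 -m jog '[[[-38,42,0,0],[-78,86,0,0],[-118,130,0,0],[-158,173,0,0],[-196,215,0,0]]]' 0; python3 -c "
from h import *
shift([527,153,220])"
```

```text
clock: 1.35
position: [430.4, -64.8, 404.3]
ee_rot: [-0.163, 0.987, 0.001, -0.0]
contact_force: [0.5, 0.0, -0.5]
gripper_width: 0.2
t 1.35 tip [430.3 -64.4 231.3] yaw 18.72 tilt [-0.0008  0.0022] shift [-161.4  174.9   11.7] F [ 0.5  0.  -0.5] w 0.2
```

```bash
python3 -m jog '[[[-40,44,0,0],[-80,88,0,0],[-118,128,0,1.4],[-146,158,0,1.4],[-161,175,0,1.4]]]' 0; python3 -m jog '[[[0,0,0,0],[0,0,0,0],[0,0,0,0],[0,0,0,0],[0,0,0,0]]]' 0
python3 - <<'E'
from h import *
shift([527,153,150])
for n in("top","side"):
    im,d=arm.get_image(n);cv2.imwrite(f"pics/{n}1.png",im)
    C=[proj(n,[527,153,111])];print(C)
    if n=="side": cv2.imwrite("pics/side1c.png",cv2.resize(im[90:300,170:370],None,fx=2.8,fy=2.8,interpolation=cv2.INTER_CUBIC))
    np.save(f"pics/{n}1.npy",d)
E
```

```text
clock: 1.98
position: [527.2, 154.4, 403.9]
ee_rot: [-0.151, 0.988, 0.001, -0.001]
contact_force: [0.7, 0.4, -0.6]
gripper_width: -0.3
clock: 2.6
position: [527.1, 153.9, 404.2]
ee_rot: [-0.151, 0.989, 0.001, -0.001]
contact_force: [-0.2, 0.3, 0.4]
gripper_width: -0.1
t 2.6 tip [526.8 154.2 231.2] yaw 17.36 tilt [-0.0017  0.0018] shift [ 0.1 -1.4 81.2] F [-0.2  0.3  0.4] w -0.1
[array([236.2094835 , 219.90437425])]
[array([275.1595082 , 207.99824391])]
```

View pics/side1c.png

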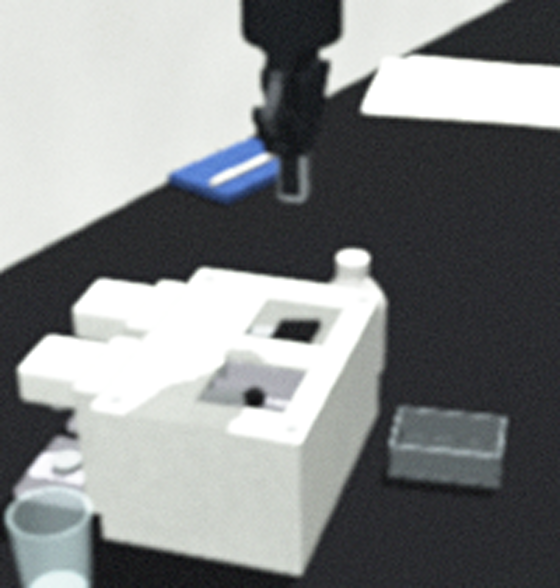

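View pics/top1.png

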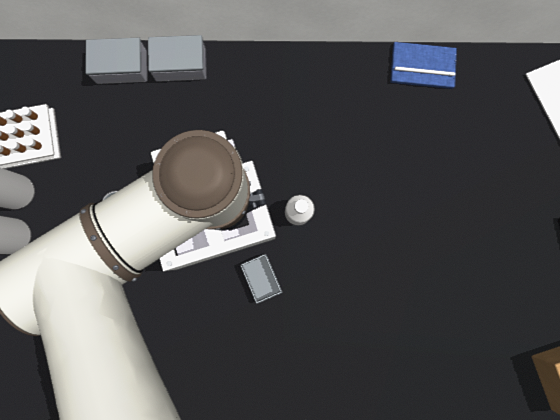

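The side crop shows the shut fingertips at crop (291,197), straight above the paddle at (297,330). The bystanders are undisturbed. I check the tip's projection and descend to just above the window.

```bash
python3 -c "
from h import *
p=proj('side',[526.8,154.2,231.2]);print((p-[170,90])*2.8)"
python3 -m jog '[[[0,-1,20,0],[0,-1.2,45,0],[0,-1.3,68,0],[0,-1.4,82,0],[0,-1.4,82,0]]]' 0
python3 - <<'E'
from h import *
shift([527,153,112])
im,d=arm.get_image("side")
cv2.imwrite("pics/side2c.png",cv2.resize(im[130:280,170:330],None,fx=3.8,fy=3.8,interpolation=cv2.INTER_CUBIC))
E
```

```text
[292.36852952 196.41198804]
clock: 3.32
position: [527.3, 152.9, 321.2]
ee_rot: [-0.151, 0.989, 0.001, -0.002]
contact_force: [0.4, 0.1, 0.4]
gripper_width: -0.0
t 3.33 tip [526.7 153.  148.2] yaw 17.38 tilt [-0.0036  0.0005] shift [-0.4 -0.1 36.2] F [0.4 0.1 0.4] w -0.0
```

View pics/side2c.png

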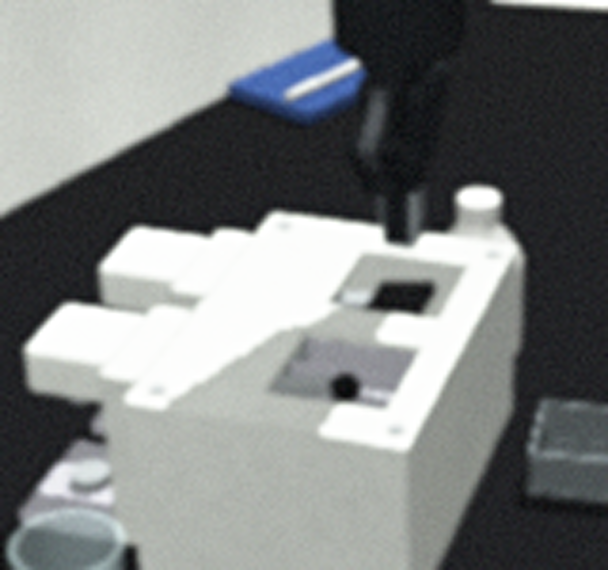

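The tips, at crop (403,240), hang over the paddle window. The paddle is at (403,296). The tip projection matched the image to within 1–2 px. Next I lower into the window, gently at first.

```bash
python3 -m jog '[[[0,0,12,0],[0,0,22,0],[0,0,30,0],[0,0,36,0],[0,0,38,0]]]' 0; python3 -c "
from h import *
shift([527,153,90])"
```

```text
clock: 4.0
position: [527.5, 153.1, 284.0]
ee_rot: [-0.151, 0.988, 0.001, -0.001]
contact_force: [-0.8, -0.1, 1.9]
gripper_width: 0.2
t 4.0 tip [527.  153.2 111. ] yaw 17.4 tilt [-0.0026  0.0008] shift [ 0.  -0.2 21. ] F [-0.8 -0.1  1.9] w 0.2
```

Contact comes at tip z ≈ 111 mm with 1.9 N, as expected. Pressing down.

```bash
python3 -m jog '[[[0,0,5,0],[0,0,10,0],[0,0,14,0],[0,0,17,0],[0,0,18,0]]]' 0; python3 -c "
from h import *
shift([527,153,88])"
```

```text
clock: 4.62
position: [527.2, 153.0, 265.8]
ee_rot: [-0.151, 0.988, 0.0, -0.002]
contact_force: [-4.8, -0.9, 4.3]
gripper_width: 0.0
t 4.62 tip [526.6 153.   92.8] yaw 17.4 tilt [-0.0036  0.0002] shift [-0.4 -0.1  4.8] F [-4.8 -0.9  4.3] w 0.0
```

```bash
python3 -m jog '[[[0,0,1.5,0],[0,0,3,0],[0,0,4,0],[0,0,4.5,0],[0,0,5,0]]]' 0; python3 -c "
from h import *
shift([527,153,88])"
```

```text
clock: 5.25
position: [527.3, 153.0, 261.2]
ee_rot: [-0.151, 0.988, 0.0, -0.001]
contact_force: [-3.0, -0.6, 6.2]
gripper_width: 0.1
t 5.25 tip [526.8 153.1  88.2] yaw 17.41 tilt [-0.0028  0.0005] shift [-0.2 -0.1  0.2] F [-3.  -0.6  6.2] w 0.1
```

```bash
python3 -m jog '[[[0,0,1,0],[0,0,1.5,0],[0,0,2,0],[0,0,2,0],[0,0,2,0]]]' 0; python3 -c "
from h import *
shift([527,153,86])"
```

```text
clock: 5.88
position: [527.3, 153.0, 260.7]
ee_rot: [-0.152, 0.988, 0.0, -0.001]
contact_force: [-6.5, -0.6, 13.2]
gripper_width: 0.1
t 5.88 tip [526.9 153.1  87.7] yaw 17.44 tilt [-0.0021  0.0004] shift [-0.1 -0.1  1.7] F [-6.5 -0.6 13.2] w 0.1
```

Force rose from 6 to 13 N while the tip gained only 0.5 of the commanded 2 mm, so the lever is on its stop. I push slightly firmer and hold.

```bash
for i in 1; do python3 -m jog '[[[0,0,3,0],[0,0,3,0],[0,0,3,0],[0,0,3,0],[0,0,3,0]]]' 0; done
python3 - <<'E'
from h import *
shift([527,153,86])
im,d=arm.get_image("side")
cv2.imwrite("pics/side3c.png",cv2.resize(im[130:280,170:330],None,fx=3.8,fy=3.8,interpolation=cv2.INTER_CUBIC))
E
```

```text
clock: 6.5
position: [527.2, 153.1, 260.5]
ee_rot: [-0.152, 0.988, 0.0, -0.0]
contact_force: [-9.5, -0.9, 19.3]
gripper_width: -0.0
t 6.5 tip [527.  153.1  87.5] yaw 17.51 tilt [-0.001   0.0003] shift [ 0.  -0.1  1.5] F [-9.5 -0.9 19.3] w -0.0
```

View pics/side3c.png

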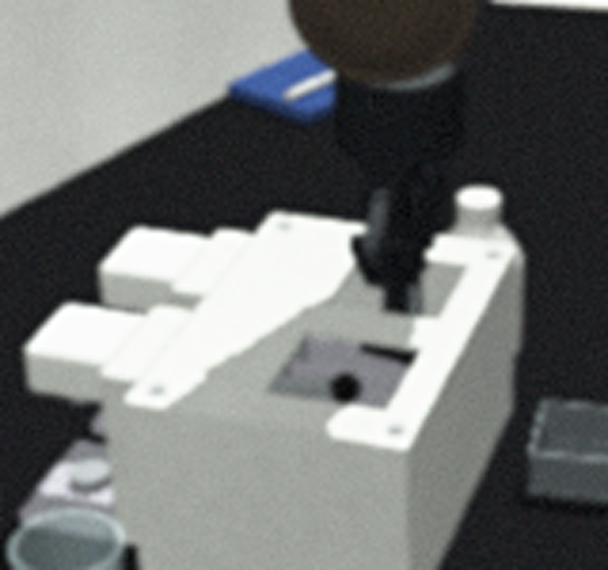

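The fingers are well inside the paddle window, clear of its edges, and the knob at (345,387) is unmoved. The extra 6 N moved the tip only 0.2 mm, so the lever is firmly at its stop. I hold for 2.5 s or more.

```bash
python3 -m jog '[[[0,0,3,0],[0,0,3,0],[0,0,3,0],[0,0,3,0],[0,0,3,0]]]' 0
python3 -m jog '[[[0,0,3,0],[0,0,3,0],[0,0,3,0],[0,0,3,0],[0,0,3,0]]]' 0
python3 -m jog '[[[0,0,3,0],[0,0,3,0],[0,0,3,0],[0,0,3,0],[0,0,3,0]]]' 0
python3 -m jog '[[[0,0,3,0],[0,0,3,0],[0,0,3,0],[0,0,3,0],[0,0,3,0]]]' 0
```

```text
clock: 7.18
position: [527.0, 153.1, 260.4]
ee_rot: [-0.153, 0.988, 0.0, 0.0]
contact_force: [-10.2, -2.0, 20.0]
gripper_width: -0.0
clock: 7.8
position: [526.8, 153.1, 260.3]
ee_rot: [-0.153, 0.988, -0.0, 0.001]
contact_force: [-10.4, -0.3, 20.2]
gripper_width: 0.1
clock: 8.43
position: [526.6, 153.1, 260.3]
ee_rot: [-0.154, 0.988, -0.0, 0.001]
contact_force: [-10.1, -1.4, 20.9]
gripper_width: 0.1
clock: 9.05
position: [526.4, 153.2, 260.3]
ee_rot: [-0.154, 0.988, -0.001, 0.002]
contact_force: [-10.3, -1.4, 20.5]
gripper_width: -0.0
```

The lever has been held on its stop at about 20 N for more than 2.5 s. Now I let it rise, gently up along with the lever, then withdraw.

```bash
python3 -m jog '[[[0,0,-4,0],[0,0,-9,0],[0,0,-15,0],[0,0,-21,0],[0,0,-28,0]]]' 0
python3 -c "
from h import *
shift([527,153,220])"
python3 -m jog '[[[0,0,-14,0],[0,0,-35,0],[0,0,-60,0],[0,0,-85,0],[0,0,-105,0]]]' 0
python3 -c "
from h import *
shift([440,-60,230])"
```

```text
clock: 9.68
position: [527.0, 153.5, 288.7]
ee_rot: [-0.154, 0.988, -0.0, 0.003]
contact_force: [-0.3, -0.1, -0.3]
gripper_width: 0.1
t 9.68 tip [527.9 153.5 115.7] yaw 17.78 tilt [0.0052 0.0004] shift [   0.5   -0.4 -104.3] F [-0.3 -0.1 -0.3] w 0.1
clock: 10.3
position: [526.6, 153.5, 395.5]
ee_rot: [-0.155, 0.988, 0.0, 0.004]
contact_force: [-1.2, 0.4, 0.0]
gripper_width: -0.0
t 10.3 tip [527.8 153.7 222.5] yaw 17.78 tilt [0.007  0.0014] shift [ 148.8 -176.7   -8.4] F [-1.2  0.4  0. ] w -0.0
```

Clear of the window with zero force. I move aside so both cameras can see the press.

```bash
python3 -m jog '[[[30,-35,-8,0],[65,-77,-10,0],[100,-118,-10,0],[135,-160,-10,0],[165,-195,-10,0]]]' 0
python3 -m jog '[[[30,-35,0,0],[65,-75,0,0],[95,-110,0,0],[115,-135,0,0],[120,-140,0,0]]]' 0
python3 -m jog '[[[0,0,0,0],[0,0,0,0],[0,0,0,0],[0,0,0,0],[0,0,0,0]]]' 0
python3 - <<'E'
from h import *
for n in("top","side"):
    im,d=arm.get_image(n);cv2.imwrite(f"pics/{n}4.png",im)
    i0=np.load(f"pics/{n}0im.npy");C=cloud(n,d);g=im.astype(int).min(2)
    box=np.zeros(g.shape,bool)
    if n=="top": box[195:260,165:260]=1
    else: box[195:240,240:295]=1
    k,l,s,c=cv2.connectedComponentsWithStats(((g<45)&box).astype(np.uint8))
    for j in range(1,k):
        if 25<s[j,4]<900: print(n,"dark",s[j],c[j].round(2),np.median(C[l==j],0).round(1))
    df=cv2.absdiff(im,i0).max(2)
    b=(slice(125,310),slice(90,325)) if n=="top" else (slice(175,315),slice(165,360))
    print(n,"changed px",(df[b]>40).sum())
    cv2.imwrite(f"pics/{n}4d.png",np.hstack([cv2.resize(im[b],None,fx=1.6,fy=1.6),cv2.resize(cv2.cvtColor(df[b],cv2.COLOR_GRAY2BGR),None,fx=1.6,fy=1.6)]))
E
```

```text
clock: 10.92
position: [427.9, -84.1, 405.3]
ee_rot: [-0.154, 0.988, 0.0, 0.004]
contact_force: [1.5, -0.7, 0.4]
gripper_width: -0.2
clock: 11.55
position: [355.6, -255.3, 404.9]
ee_rot: [-0.153, 0.988, -0.0, 0.005]
contact_force: [-0.0, 0.3, 0.5]
gripper_width: 0.1
clock: 12.18
position: [355.8, -255.0, 404.9]
ee_rot: [-0.153, 0.988, -0.0, 0.005]
contact_force: [0.4, -0.5, -0.5]
gripper_width: 0.1
top dark [225 209  23  21 324] [236.2  219.29] [528.5 153.1 112.5]
top dark [185 231   8   7  43] [188.79 233.88] [498.  246.4 115.7]
top dark [211 244  49  16 379] [241.97 254.02] [458.  142.8   1.3]
top changed px 227
side dark [268 205  16   7  84] [275.73 207.71] [525.4 153.4 112.5]
side dark [258 229   6   6  29] [260.45 231.69] [494.1 254.3 112.3]
side changed px 8
```

View pics/top4d.png

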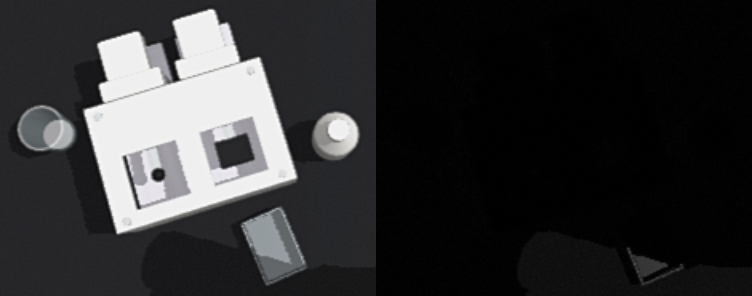

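View pics/side4d.png

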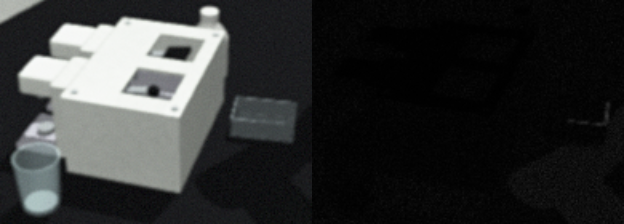

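In both views the paddle is back at (236.2, 219.3) px top and (275.7, 207.7) px side, its start position and height. The knob, bottle, beaker and guard are unchanged. The only difference is the arm's shadow falling on the tray, whose outline matches. Handing in.

```bash
python3 -c "
from bench import arm
print(arm.job_done())"
```

```text
the job is handed in; nothing more can be done
None
```

The cap-seating press is done and handed in at about 12.3 s on the clock, well inside the 35 s limit; the hand-in itself reports no verdict.

- **Locating:** I found the paddle in both views at about (527, 153, 111.6) mm, which agrees with the stated 111 mm. It was in the right-hand window as the top camera sees it.
- **Pressing:** I shut the fingers and went down through the window's middle. They met the paddle at tip height 111 mm and pushed it to its stop at about 87.5 mm. On the stop the force rose from 6 to 20 N with almost no further travel.
- **Holding:** I held it there from about 5.9 s to 9.05 s, roughly 3 s. I then let it rise, withdrew and moved clear.

**Last checks:** The paddle is back at its starting position and height in both views. The knob, guard, bottle and beaker match the first pictures. The only difference is the arm's shadow across the tray, whose outline matches, so the tray looks unmoved.

**Not fully checked:**
- A sideways force of about 10 N, toward the robot, showed up during the hold. I took it to be friction on the tilted paddle, because the fingers stood well clear of the window's edges.
- I did not look at the cap on the vial itself. That it is seated rests on the lever having reached its stop.

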